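Lay out the soldering place

ROBOT

A 6-joint arm with a two-finger parallel gripper is mounted at the origin on a cart in front of the work surface, level with it; the furniture and walls round the work are solid. World frame = base frame: x ahead of the robot, y to its left, z up, the work surface at z = 0. Lengths are in m, angles in rad, forces in N, time in s.
With the tool pointing down it reaches from about 0.3 to 0.75 m from the base axis. Payload 8.5 kg.
Tool frame: the origin (TCP) lies between the finger pads; the fingertips stand 25 mm ahead of it and the grasp point (between the pads) lies 6 mm ahead of it; z points along the fingers, y is the line along which they close (so a half turn about z gives the same grasp; the last joint's range is limited). The gripper opens to 85 mm and grips with 20 to 120 N. Pads are 22 mm wide; open, the fingers measure 114 mm over their backs; the gripper's body (76 mm by 85 mm) begins 54 mm behind the grasp point. The pads swing forward as they close: fully open they stand 13 mm farther back than shut.
Start: joints at [0.966, 0.381, 1.297, -0, 1.464, -0.215], TCP at [0.209, 0.509, 0.256] pointing down, gripper open.
Joint ranges: [-3.11, 3.11], [-0.89, 2.33], [0.22, 2.48], [-1.42, 4.56], [0.17, 2.85], [-2.88, 2.88]. Speed limits (rad/s): [2.39, 2.39, 3.14, 3.14, 3.14, 3.14].

INTERFACE

Orientations are given as a unit quaternion [w, x, y, z].
In Python, from bench import manip gives the robot as it stands. The module is installed in compiled form; this text tells all that it offers. Calls block until the motion is done:
- manip.move_ptp(position, orientation): joint-space move of the TCP to a pose.
- manip.move_straight(position, max_speed=0.15, frame=None): straight line of the TCP; frame=None keeps the orientation; max_speed is the mean speed in m/s.
- manip.move_j(angles): joint-space move.
- manip.gripper_to(opening, strength=None): finger opening in m; strength is the grip in N (None keeps the last); returns when the fingers have stopped.
- manip.pause(seconds).
- manip.solve_ik(position, orientation): joint angles nearest the present ones, or None.
- manip.sense(): the state.
- manip.get_image(name): name is "scene" or "side" or "wrist"; returns the picture (480x640x3 uint8, red, green, blue); there is no depth.
- manip.get_calibration(name): a dict with "intrinsics" (3x3 intrinsics, pixels), "distortion" ([k1, k2, p1, p2, k3] as OpenCV has them; the pictures are not rectified), "R" (3x3) and "t" (3): a world point X has camera coordinates R X + t. Camera axes: x right, y down, z forward; pixel columns grow to the right and rows downward; lengths in m; the calibration is good to about 2 mm. A picture is of the moment at which its call begins: read the wrist's pose just before it. get_calibration takes no time and is no camera call; for the wrist camera it gives the pose at the moment of the call.
A pose or a line that the arm cannot do raises manip.MotionError and nothing moves.
- manip.sign_off(): hands the job in; it is judged then, once.
The state is a dict: "time": time; "q": joint angles; "joint_velocities": joint speeds; "joint_efforts": joint torques, N m; "position": TCP position; "eef_rot": TCP orientation; "force": force on the tool from outside, world axes, zero at the start; "moment": the same for the moment, N m; "grip_width": finger opening in m; "grip_force": force on a finger pad.
Only numpy, scipy, OpenCV 4.12 (cv2) and the standard library are available. Lean on these libraries where they do the work, as an engineer would, in place of code of your own. Each camera call takes 0.05 s, during which the arm holds its last target. There are 200 camera calls.

TASK

Lay out the bench for soldering: set the steel doming cube upright on the middle of the fire brick's top, and put the small dish on the bench midway between the fire brick and the green solder tin. Stand the black-lidded jar behind the dish (on the far side from the robot, squarely off the line from brick to tin) with 3 cm between jar and dish rim, and lay the matchbox flat on the bench behind the fire brick, centred on it, its long side parallel to the brick's long side, with 3 cm between box and brick. Leave the blue and the red jar standing where they are.

Things in the scene. Friction and masses are not known exactly. Their poses are not given: they have to be found in the camera images.
- fire_brick: brown fire brick, fixed to the bench, 80 (x) x 107 (y) x 35 (z) mm, either left or right of the tin. Origin: centre of its underside, on the bench top; its y is its long side, its x points away from the robot (behind), turned up to 0.13 rad either way; z up. Its top is level, 35 mm above the bench.
- solder_tin: flat green tin with closed lid, fixed to the bench, 77 (x) x 109 (y) x 28 (z) mm; origin: centre of its underside. Its centre lies on the brick's y axis, 240 mm from the brick's centre, to the left or the right; it may be turned a little against the brick (up to 0.15 rad).
- doming_cube: dark steel cube with round hollows in its faces, 40 x 40 x 40 mm, 0.38 to 0.63 kg, loose; origin: centre of its underside, axes along its edges, z up.
- dish: shallow round pale dish, 61 mm across, 12 mm high, loose; widest at the rim (8 to 12 mm up), foot 48 mm across; origin: centre of its underside, z up.
- black_lid_jar: round jar of white stuff with a black lid, 44 mm across, 64 mm high, loose; origin: centre of its underside, z up.
- matchbox: blue matchbox, 36 (x) x 55 (y) x 15 (z) mm, rigid, loose; origin: centre of its underside, y along its long side, z up.
- blue_jar: round jar of blue filling with a white lid, 52 mm across, 80 mm high, not to be moved; origin: centre of its underside.
- red_jar: small round jar of red beads with a cream lid, 38 mm across, 47 mm high, not to be moved; origin: centre of its underside.
Not all that is in view belongs to the job. What is shaped like the black_lid_jar but turquoise is not meant.

How it is judged:
At the end, for the whole second after the job is handed in: Cube upright on the brick, within 12 mm of its centre; dish within 13 mm of midway between brick and tin; black-lidded jar behind it with a 30 mm gap, matchbox flat behind the brick with a 30 mm gap (all within 13 to 15 mm), parallel within 0.2 rad; other jars left upright; all at rest (((y of solder_tin in the frame of fire_brick above 0 m and horizontal distance between dish and mid_left below 0.013 m and y of black_lid_jar in the frame of fire_brick between 0.105 and 0.135 m) or (y of solder_tin in the frame of fire_brick below 0 m and horizontal distance between dish and mid_right below 0.013 m and y of black_lid_jar in the frame of fire_brick between -0.135 and -0.105 m)) and x of black_lid_jar in the frame of fire_brick above 0.05 m and horizontal distance between black_lid_jar and dish between 0.07 and 0.096 m and x of doming_cube in the frame of fire_brick between -0.012 and 0.012 m and y of doming_cube in the frame of fire_brick between -0.012 and 0.012 m and z of doming_cube in the frame of fire_brick between 0.03 and 0.04 m and x of matchbox in the frame of fire_brick between 0.075 and 0.101 m and y of matchbox in the frame of fire_brick between -0.013 and 0.013 m and angle between the y axis of matchbox and the y axis of fire_brick, either way round below 0.2 rad and height (world z) of each of dish, black_lid_jar, matchbox below 0.005 m and angle between each of doming_cube, dish, black_lid_jar, matchbox, blue_jar, red_jar's own z axis and vertical below 0.1 rad and linear speed of each of doming_cube, dish, black_lid_jar, matchbox below 0.01 m/s); the robot touches nothing.
It fails at once if the blue or the red jar was pushed more than 20 mm from its place (distance of any of blue_jar, red_jar from where it was at the start of the episode above 0.02 m).
It also fails if it takes over 90 s, if anything falls off the work surface, if the arm or the gripper's body presses on something with over 40 N, if the wrist force passes 120 N, or if a joint passes its speed limit or range.

## Working session

There is one attempt and no reset: what is moved stays moved. The work goes in short steps, each a Python script; the robot and the scene stay as the last script left them, time stands still between calls to the robot, and variables do not carry over. Pictures are saved under pics/ and viewed, at most 14 in all, crops included, and the job is handed in when it is done.

```bash
mkdir -p pics
python3 - <<'E'
from bench import manip
import cv2,numpy as np
for n in ("scene","side"):
    im=manip.get_image(n); cv2.imwrite(f"pics/{n}0.png",im[:,:,::-1])
    c=manip.get_calibration(n); print(n,{k:np.round(v,4).tolist() for k,v in c.items()}, np.round(-np.array(c['R']).T@np.array(c['t']),3))
print(manip.sense())
E
```

```text
scene {'intrinsics': [[504.7466, 0.0, 315.8696], [0.0, 504.7466, 244.3564], [0.0, 0.0, 1.0]], 'distortion': [-0.1043, 0.0, 0.0, 0.0, 0.0], 'R': [[-0.9891, -0.1471, 0.0006], [-0.1209, 0.8102, -0.5736], [0.0839, -0.5674, -0.8192]], 't': [0.5888, -0.0104, 0.9776]} [0.499 0.65  0.794]
side {'intrinsics': [[466.5527, 0.0, 312.0094], [0.0, 466.5527, 232.9282], [0.0, 0.0, 1.0]], 'distortion': [-0.0498, 0.0, 0.0, 0.0, 0.0], 'R': [[0.8782, -0.478, 0.0142], [-0.3198, -0.6092, -0.7257], [0.3556, 0.6328, -0.6879]], 't': [-0.4647, 0.2688, 0.747]} [ 0.228 -0.531  0.716]
{'time': 0.1, 'q': array([ 9.65684792e-01,  3.81133810e-01,  1.29816869e+00,  1.67900947e-05,
        1.46362320e+00, -2.15308127e-01]), 'joint_velocities': array([ 0.00023068, -0.00120764, -0.00032203,  0.00031343, -0.00053477,
        0.00179489]), 'joint_efforts': array([ 4.02594465e-03, -4.49221158e+01, -2.31659299e+01, -1.71687843e-04,
        3.63860141e-03,  5.45876594e-05]), 'position': array([0.20886865, 0.50854108, 0.25577621]), 'eef_rot': array([-2.73465464e-04,  1.93670944e-01,  9.81066318e-01, -6.07900309e-04]), 'force': array([ 0.66687899,  0.03416434, -0.38722137]), 'moment': array([ 0.07133526, -0.02531067, -0.01052959]), 'grip_force': 0.0, 'grip_width': 0.08532511763303727}
```

View pics/scene0.png

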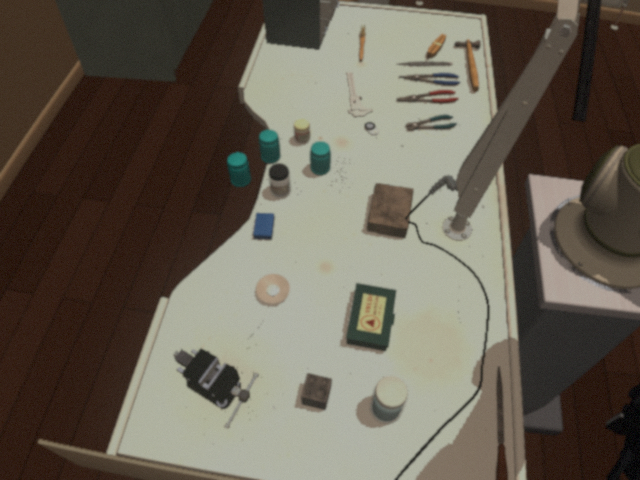

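View pics/side0.png

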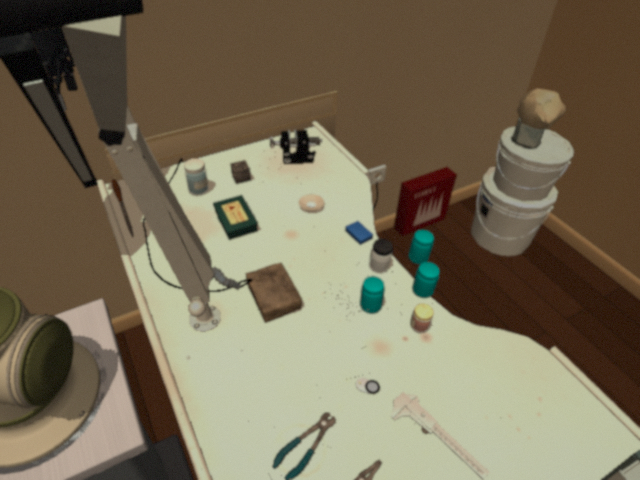

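The scene view shows these things:
- brick (391,210), tin (372,316), cube (316,391), dish (272,290), matchbox (264,226)
- blue jar (390,397), red jar (302,130)
- a lamp-like arm rising from (458,228)

Jar candidates are (279,180) with a black lid and white body, and turquoise ones at (238,168), (269,146) and (320,157). Only (279,180) fits the description. I'll confirm it in a crop.

```bash
cat > h.py <<'E'
from bench import manip
import cv2,numpy as np
def ray(c,px):
    K,D=np.array(c['intrinsics']),np.array(c['distortion']);R,t=np.array(c['R']),np.array(c['t'])
    n=cv2.undistortPoints(np.array(px,float).reshape(-1,1,2),K,D).reshape(-1,2)
    d=np.c_[n,np.ones(len(n))]@R; return -R.T@t,d
def plane(c,px,z):
    o,d=ray(c,px); return o+d*((z-o[2])/d[:,2])[:,None]
def tri(c1,p1,c2,p2):
    o1,d1=ray(c1,[p1]);o2,d2=ray(c2,[p2]);d1,d2=d1[0],d2[0]
    s=np.linalg.lstsq(np.c_[d1,-d2],o2-o1,rcond=None)[0]
    a,b=o1+s[0]*d1,o2+s[1]*d2; return (a+b)/2,np.linalg.norm(a-b)
def proj(c,X):
    return cv2.projectPoints(np.array(X,float).reshape(-1,1,3),cv2.Rodrigues(np.array(c['R']))[0],np.array(c['t']),np.array(c['intrinsics']),np.array(c['distortion']))[0].reshape(-1,2)
E
python3 - <<'E'
from h import *
np.set_printoptions(precision=4,suppress=True)
A,B=manip.get_calibration("scene"),manip.get_calibration("side")
P=lambda c,p,z:plane(c,[p],z)[0][:2]
for n,p,z,q in [("brick",(393,205),.035,(272,285)),("tin",(372,313),.028,(235,213)),("cube",(317,388),.04,(240,167)),("dish",(272,289),.01,(312,202)),("mbox",(264,225),.015,(359,232)),("blackjar",(279,172),.064,(383,245)),("red",(302,125),.047,(423,312)),("blue",(391,388),.08,(195,164)),("t1",(320,148),.064,(373,284)),("t2",(269,137),.064,(427,270)),("t3",(237,158),.064,(423,237))]:
    print(n,P(A,p,z),P(B,q,z))
for n,p,q in [("lampbase",(458,228),(204,318)),("lamptop",(562,28),(125,140)),("end",(450,183),(215,285))]: print(n,*tri(A,p,B,q))
s=cv2.imread("pics/scene0.png");i=cv2.resize(s[110:420,210:480],None,fx=1.9,fy=1.9,interpolation=cv2.INTER_CUBIC);cv2.imwrite("pics/c1.png",i)
s=cv2.imread("pics/side0.png");i=cv2.resize(s[120:350,90:450],None,fx=2.2,fy=2.2,interpolation=cv2.INTER_CUBIC);cv2.imwrite("pics/c2.png",i)
E
```

```text
brick [0.442  0.0088] [0.4445 0.0042]
tin [0.4625 0.2455] [0.4622 0.2385]
cube [0.5352 0.3927] [0.5333 0.381 ]
dish [0.6428 0.2144] [0.644  0.2113]
mbox [0.6852 0.0793] [0.6832 0.068 ]
blackjar [ 0.6714 -0.0176] [ 0.6734 -0.0278]
red [ 0.6524 -0.178 ] [ 0.6512 -0.1878]
blue [0.4267 0.391 ] [0.4264 0.3872]
t1 [ 0.601  -0.0958] [ 0.5991 -0.1027]
t2 [ 0.7111 -0.1127] [ 0.7089 -0.122 ]
t3 [ 0.7629 -0.0434] [ 0.7588 -0.0469]
lampbase [ 0.3082  0.0183 -0.0002] 0.0016627486773912858
lamptop [ 0.2589 -0.0193  0.4218] 0.00875819504659829
end [ 0.3411 -0.0035  0.1012] 0.007936667906945633
```

View pics/c1.png

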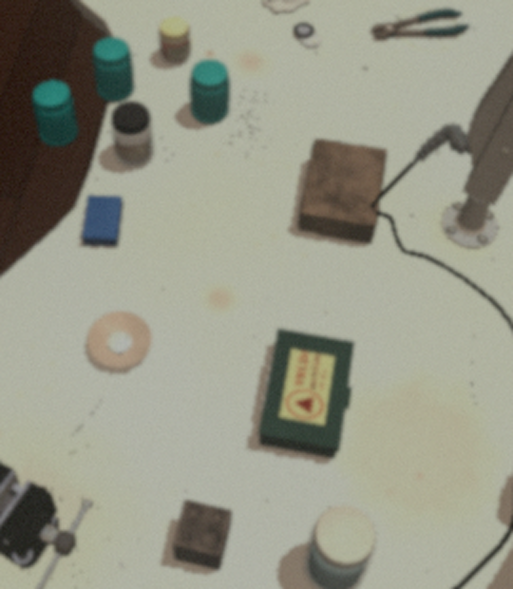

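View pics/c2.png

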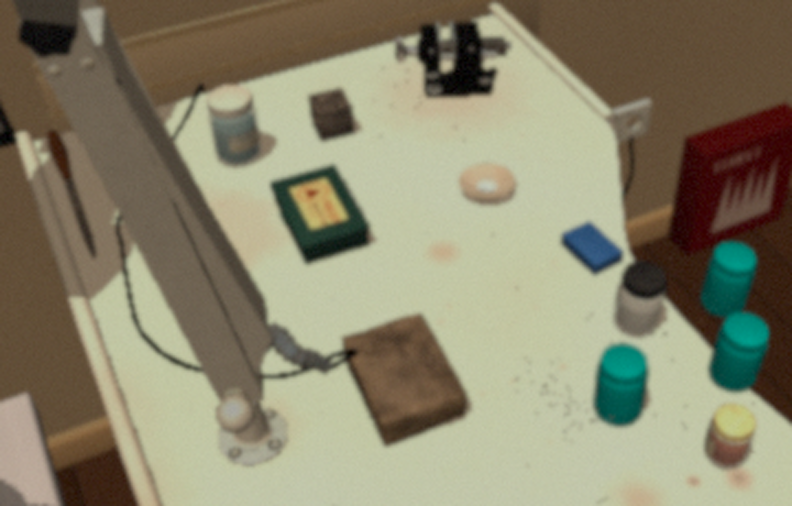

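Confirmed: (279,180) in the scene is the black-lidded jar with white contents; its turquoise neighbours are not meant. The lamp base is at about (0.31,0.02) and the lamp rises to 0.42 m, right in front of the brick. Before moving, I'll fit the arm's kinematics through `solve_ik` so I can check the links against the lamp, and measure the objects better with masks.

```bash
cat > fk.py <<'E'
import numpy as np, os
from scipy.spatial.transform import Rotation as Ro
def fk(par,Q):
    # PoE: axes w(3x6), points p(3x6), home pose ; returns pos, R
    w=par[:18].reshape(6,3);w=w/np.linalg.norm(w,axis=1)[:,None];p=par[18:36].reshape(6,3)
    R=Ro.identity(len(Q));t=np.zeros((len(Q),3))
    for i in range(6):
        r=Ro.from_rotvec(Q[:,i:i+1]*w[i]); t=t+R.apply(p[i]-r.apply(p[i])); R=R*r
    return t+R.apply(par[36:39]), R*Ro.from_rotvec(par[39:42]),
E
python3 - <<'E'
from h import *
from fk import *
from scipy.optimize import least_squares
np.set_printoptions(precision=4,suppress=True,linewidth=150)
rng=np.random.default_rng(0);D=[]
t0=manip.sense()['time']
for k in range(200):
    a=rng.uniform(-.6,1.2);r=rng.uniform(.35,.7);p=[r*np.cos(a),r*np.sin(a),rng.uniform(.05,.45)]
    R=Ro.from_rotvec([0,0,rng.uniform(-1.5,1.5)])*Ro.from_rotvec(rng.uniform(-.5,.5,3))*Ro.from_quat([1,0,0,0])
    q=R.as_quat();s=manip.solve_ik(p,[q[3],q[0],q[1],q[2]])
    if s is not None:D.append(np.r_[s,p,q])
D=np.array(D);np.save("ik.npy",D);print(len(D),manip.sense()['time']-t0)
def res(par):
    t,R=fk(par,D[:,:6]);return np.r_[((t-D[:,6:9])*3).ravel(),(R*Ro.from_quat(D[:,9:]).inv()).as_rotvec().ravel(),(par[18:36]*1e-4),(np.linalg.norm(par[:18].reshape(6,3),axis=1)-1)*.1]
w=np.array([[0,0,1],[0,1,0],[0,1,0],[0,0,1],[0,1,0],[0,0,1.]])
best=None
for tr in range(12):
    sg=np.ones(6) if tr==0 else rng.choice([-1,1],6)
    x0=np.r_[(w*sg[:,None]).ravel(),np.tile([0,.05,.4],6)+rng.normal(0,.1,18),[0,.1,1.],rng.normal(0,.3,3)]
    s=least_squares(res,x0,max_nfev=150)
    if best is None or s.cost<best.cost:best=s
    if best.cost<1e-4:break
np.save("par.npy",best.x);x=best.x;print(best.cost);print(x[:18].reshape(6,3));print(x[18:36].reshape(6,3));print(x[36:])
# masks
A,B=manip.get_calibration("scene"),manip.get_calibration("side")
for n,c in(("scene",A),("side",B)):
    im=cv2.imread(f"pics/{n}0.png");hs=cv2.cvtColor(im,cv2.COLOR_BGR2HSV)
    for nm,lo,hi,box,z in [("mbox",(105,110,50),(125,255,255),dict(scene=(240,200,290,250),side=(335,210,385,250)),.015),
       ("dish",(0,50,120),(18,255,255),dict(scene=(245,265,300,315),side=(290,185,335,220)),.009),
       ("tin",(30,60,0),(95,255,110),dict(scene=(335,270,410,360),side=(205,185,265,245)),.028),
       ("brick",(0,40,0),(25,255,160),dict(scene=(362,178,416,240),side=(240,255,305,325)),.035),
       ("cube",(0,0,0),(180,255,95),dict(scene=(290,365,340,415),side=(222,152,262,190)),.02),
       ("lid",(0,0,0),(180,255,75),dict(scene=(262,155,297,185),side=(365,232,400,262)),.06)]:
        x0,y0,x1,y1=box[n];m=cv2.inRange(hs[y0:y1,x0:x1],lo,hi)
        m=cv2.morphologyEx(m,cv2.MORPH_OPEN,np.ones((3,3)))
        cs=cv2.findContours(m,cv2.RETR_EXTERNAL,cv2.CHAIN_APPROX_NONE)[0]
        if not cs: print(n,nm,"none");continue
        k=max(cs,key=cv2.contourArea);r=cv2.minAreaRect(cv2.convexHull(k));M=cv2.moments(k)
        pc=np.array([M['m10']/M['m00']+x0,M['m01']/M['m00']+y0]);X=plane(c,[pc],z)[0]
        W=plane(c,k.reshape(-1,2)+[x0,y0],z)[:,:2].astype(np.float32);q=cv2.minAreaRect(W)
        print(n,nm,pc,cv2.contourArea(k),X[:2],"rect",np.round(q[0],4),np.round(q[1],4),round(q[2],1))
E
```

```text
175 0.0
7.789226745358104e-09
[[ 0.  0.  1.]
 [-0.  1.  0.]
 [ 0.  1.  0.]
 [ 0.  0.  1.]
 [ 0.  1. -0.]
 [ 0.  0.  1.]]
[[ 0.     -0.     -0.    ]
 [ 0.     -0.      0.1301]
 [-0.     -0.      0.6672]
 [ 0.103   0.1175 -0.    ]
 [ 0.103  -0.      1.018 ]
 [ 0.103   0.1175 -0.    ]]
[ 0.103   0.1175  1.2505 -0.      0.      1.5708]
scene mbox [263.5358 224.7144] 272.5 [0.6863 0.0788] rect [0.6863 0.0787] [0.0296 0.0489] 5.9
scene dish [271.8285 289.3407] 748.5 [0.6431 0.2146] rect [0.643  0.2143] [0.0578 0.0598] 8.6
scene tin none
scene brick [388.2628 211.2092] 2096.5 [0.4502 0.0258] rect [0.4506 0.0223] [0.1312 0.0853] 86.6
scene cube [315.6826 391.7482] 703.0 [0.5373 0.3922] rect [0.5375 0.3914] [0.0499 0.04  ] 84.9
scene lid [278.3884 172.3093] 215.0 [ 0.6734 -0.0203] rect [ 0.6732 -0.0201] [0.0339 0.0409] 10.4
side mbox [358.805 231.771] 220.5 [0.6833 0.0688] rect [0.6829 0.0692] [0.0353 0.0557] 8.2
side dish [312.6678 204.5574] 152.5 [0.6414 0.2033] rect [0.6404 0.2047] [0.0507 0.0543] 76.1
side tin [236.2637 220.6514] 555.5 [0.4551 0.2133] rect [0.4587 0.2291] [0.1226 0.0692] 87.7
side brick [273.9131 291.5352] 2098.5 [ 0.4409 -0.012 ] rect [ 0.4418 -0.0081] [0.1264 0.0813] 85.4
side cube [240.5777 172.2505] 273.5 [0.5351 0.3864] rect [0.5358 0.3885] [0.0836 0.0417] 76.8
side lid [387.8792 243.6901] 512.0 [ 0.6869 -0.0263] rect [ 0.6842 -0.0254] [0.0774 0.0498] 53.7
```

The kinematics fit well: shoulder height 0.13, upper arm 0.537, forearm 0.365, lateral offset 0.1175. Next I need the lamp's upper part, so I'll look at it with the wrist camera from the free +y side, and also look down on the work.

```bash
cat >> h.py <<'E'
from fk import *
PAR=np.load("par.npy") if os.path.exists("par.npy") else None
def quat(zdir,ydir):
    z=np.array(zdir,float);z/=np.linalg.norm(z);y=np.array(ydir,float);y-=z*(y@z);y/=np.linalg.norm(y)
    q=Ro.from_matrix(np.c_[np.cross(y,z),y,z]).as_quat();return [q[3],q[0],q[1],q[2]]
def down(a): return quat([0,0,-1],[np.cos(a),np.sin(a),0])   # a = world heading of closing line
def links(q):  # elbow axis pt(lat 0), elbow lat .1175, forearm start, wrist, tcp
    w=PAR[:18].reshape(6,3);p=PAR[18:36].reshape(6,3);out=[]
    for n,X in [(2,[0,0,.667]),(2,[0,.1175,.667]),(3,[.103,.1175,.667]),(4,[.103,.1175,1.018]),(6,PAR[36:39])]:
        v=np.array(X,float)
        for i in reversed(range(n)): v=Ro.from_rotvec(q[i]*w[i]).apply(v-p[i])+p[i]
        out.append(v)
    return np.array(out)
E
python3 - <<'E'
from h import *
np.set_printoptions(precision=3,suppress=True,linewidth=150)
s=manip.sense();c=manip.get_calibration("wrist")
o=-np.array(c['R']).T@np.array(c['t']);e=s['eef_rot'];R=Ro.from_quat([e[1],e[2],e[3],e[0]])
print("cam in tool",R.inv().apply(o-s['position']),"axes (cols)",R.as_matrix().T@np.array(c['R']).T,"K",np.array(c['intrinsics'])[0])
T=np.array([.27,-.02,.42])
for P in ([.25,.45,.35],[.3,.4,.4],[.35,.4,.35],[.4,.4,.35],[.3,.45,.3],[.45,.35,.35],[.5,.3,.35],[.35,.45,.45]):
    for yd in ([0,0,1],[1,0,0],[.7,.7,0],[1,0,.6],[1,0,-.6]):
      for sg in(1,-1):
        for dz in (0,-.35,-.7):
            v=(T-P)/np.linalg.norm(T-P)+[0,0,dz];q=manip.solve_ik(P,quat(v,sg*np.array(yd)))
            if q is not None: print(P,yd,sg,dz,q,"elbow",links(q)[1],"wr",links(q)[3])
E
```

```text
cam in tool [ 0.075  0.    -0.117] axes (cols) [[-0.    -0.957 -0.29 ]
 [ 1.    -0.001  0.001]
 [-0.001 -0.29   0.957]] K [388.433   0.    318.153]
[0.25, 0.45, 0.35] [0, 0, 1] 1 -0.35 [ 1.066  0.75   0.888 -1.105  2.534  1.999] elbow [0.074 0.377 0.523] wr [0.24  0.678 0.397]
[0.25, 0.45, 0.35] [0, 0, 1] 1 -0.7 [ 1.047  0.665  0.867 -0.796  2.426  2.184] elbow [0.064 0.346 0.553] wr [0.241 0.653 0.463]
[0.25, 0.45, 0.35] [0, 0, 1] -1 -0.35 [ 1.066  0.75   0.888 -1.105  2.534 -1.143] elbow [0.074 0.377 0.523] wr [0.24  0.678 0.397]
[0.25, 0.45, 0.35] [0, 0, 1] -1 -0.7 [ 1.047  0.665  0.867 -0.796  2.426 -0.957] elbow [0.064 0.346 0.553] wr [0.241 0.653 0.463]
[0.25, 0.45, 0.35] [1, 0, 0] 1 -0.35 [ 1.066  0.75   0.888 -1.105  2.534  0.437] elbow [0.074 0.377 0.523] wr [0.24  0.678 0.397]
[0.25, 0.45, 0.35] [1, 0, 0] 1 -0.7 [ 1.047  0.665  0.867 -0.796  2.426  0.634] elbow [0.064 0.346 0.553] wr [0.241 0.653 0.463]
[0.25, 0.45, 0.35] [1, 0, 0] -1 -0.35 [ 1.066  0.75   0.888 -1.105  2.534 -2.705] elbow [0.074 0.377 0.523] wr [0.24  0.678 0.397]
[0.25, 0.45, 0.35] [1, 0, 0] -1 -0.7 [ 1.0
[... 18119 characters left out ...]
] elbow [0.149 0.358 0.519] wr [0.381 0.632 0.591]
[0.35, 0.45, 0.45] [1, 0, 0.6] -1 -0.7 [ 0.868  0.76   0.327 -1.073  2.664 -2.574] elbow [0.149 0.358 0.519] wr [0.381 0.632 0.591]
[0.35, 0.45, 0.45] [1, 0, -0.6] 1 0 [ 0.9    0.863  0.462  4.407  2.613 -0.938] elbow [0.162 0.393 0.479] wr [0.389 0.679 0.465]
[0.35, 0.45, 0.45] [1, 0, -0.6] 1 -0.7 [ 0.868  0.76   0.327 -1.073  2.664 -0.326] elbow [0.149 0.358 0.519] wr [0.381 0.632 0.591]
[0.35, 0.45, 0.45] [1, 0, -0.6] -1 0 [0.9   0.863 0.462 4.407 2.613 2.203] elbow [0.162 0.393 0.479] wr [0.389 0.679 0.465]
[0.35, 0.45, 0.45] [1, 0, -0.6] -1 -0.7 [ 0.868  0.76   0.327 -1.073  2.664  2.815] elbow [0.149 0.358 0.519] wr [0.381 0.632 0.591]
```

Run:
```python
from h import *
np.set_printoptions(precision=3,suppress=True,linewidth=150)
T=np.array([.27,-.02,.42]);P=np.array([.5,.3,.35]);v=(T-P)/np.linalg.norm(T-P)+[0,0,-.7]
manip.move_ptp(P,quat(v,[1,0,0]))
s=manip.sense();print(s['time'],s['q'])
import json
c=manip.get_calibration("wrist");im=manip.get_image("wrist")
json.dump({k:np.array(v).tolist() for k,v in c.items()},open("w1.json","w"))
cv2.imwrite("pics/w1r.png",im[::-1,::-1,::-1]);cv2.imwrite("pics/w1.png",im[:,:,::-1])
im=manip.get_image("scene");cv2.imwrite("pics/s1.png",im[:,:,::-1])
```

```text
1.4833 [ 0.495  0.845  0.513 -0.923  2.634  0.161]
```

View pics/w1r.png

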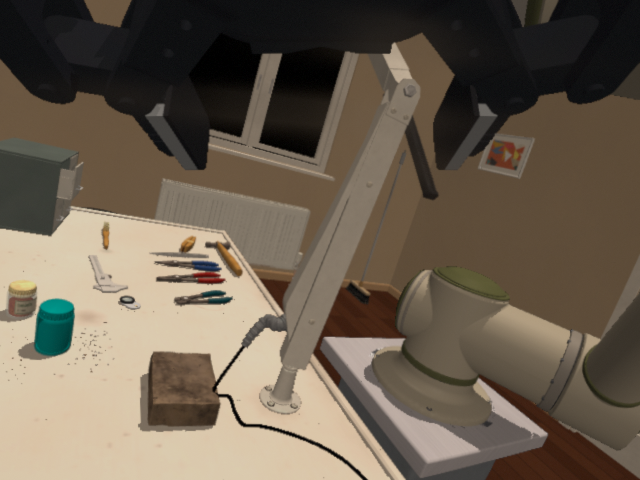

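The wrist view is informative. The lamp base is at (282,400) and its bar leans toward the robot up to a pivot at (410,90). The upper link then leaves up and to the left. A thin handpiece and cable touch the brick's near-left corner at (215,390), and the robot's upper arm is mounted on its +y side. I'll get a fresh side view, then triangulate the lamp.

Run:
```python
from h import *
import json
np.set_printoptions(precision=3,suppress=True,linewidth=150)
im=manip.get_image("side")[:,:,::-1]; s=cv2.imread("pics/s1.png")
a=np.hstack([im[:330,:320],s[:330,400:]]);a=cv2.resize(a,None,fx=1.42,fy=1.42);cv2.imwrite("pics/c3.png",a);print(a.shape)
```

```text
(469, 795, 3)
```

View pics/c3.png

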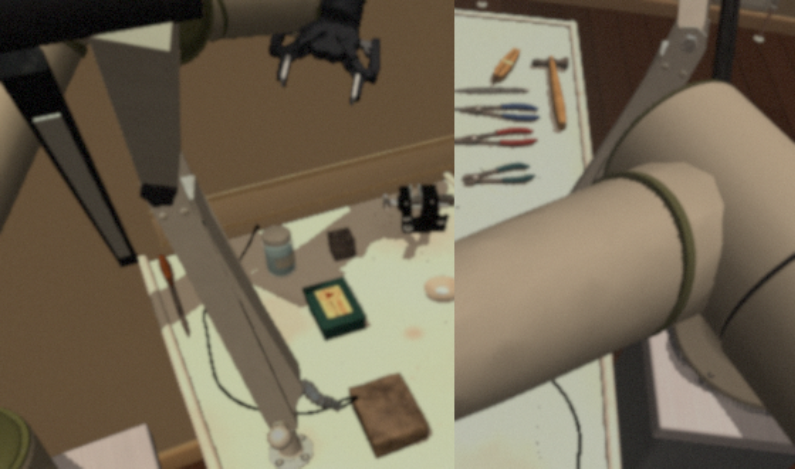

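Run:
```python
from h import *
import json
np.set_printoptions(precision=3,suppress=True,linewidth=150)
A,B=manip.get_calibration("scene"),manip.get_calibration("side");W=json.load(open("w1.json"))
f=lambda u,v:(639-u,479-v)
print("pivot sideW",*tri(B,(124,146),W,f(410,90)),"sceneW",*tri(A,(563,30),W,f(410,90)))
print("bar low end sideW",*tri(B,(91,186),W,f(432,195)))
def pl(c,p,q):
    o,d=ray(c,[p,q]);return o,np.cross(d[0],d[1])
def lineX(c1,p1,q1,c2,p2,q2):
    o1,n1=pl(c1,p1,q1);o2,n2=pl(c2,p2,q2);d=np.cross(n1,n2);d/=np.linalg.norm(d)
    return d*np.sign(d[2])
print("upper dir",lineX(B,(116,132),(97,35),W,f(408,88),f(382,48)))
print("bar dir",lineX(B,(91,186),(20,50),W,f(432,195),f(415,125)))
print("lower dir",lineX(B,(124,146),(205,300),W,f(410,90),f(292,370)))
print("handle tip",*tri(B,(250,283),W,f(217,390)),"handle",*tri(B,(222,281),W,f(265,328)))
```

```text
pivot sideW [ 0.251 -0.018  0.434] 0.041887318404023016 sceneW [0.267 0.024 0.443] 0.0022547286132649468
bar low end sideW [0.206 0.052 0.327] 0.007219143974862843
upper dir [-0.041 -0.849  0.526]
bar dir [-0.003 -0.68   0.733]
lower dir [-0.158 -0.074  0.985]
handle tip [0.41  0.032 0.03 ] 0.0019183902840237722 handle [0.352 0.    0.101] 0.001899996032600255
```

Lamp pivot is about (0.265,0.02,0.44) and its upper link runs off toward −y. The forearm passes about 5 cm above it with the tool vertical and the camera side pointing away, so the brick can be served. Now a downward view over the work.

Run:
```python
from h import *
import json
np.set_printoptions(precision=3,suppress=True,linewidth=150)
manip.move_ptp([.53,.17,.36],down(-np.pi/2))
s=manip.sense();print(s['time'],s['q']);print(links(s['q']))
c=manip.get_calibration("wrist");im=manip.get_image("wrist")
json.dump({k:np.array(v).tolist() for k,v in c.items()},open("w2.json","w"))
cv2.imwrite("pics/w2.png",im[:,:,::-1])
```

```text
2.9833 [ 0.098  0.344  1.06  -0.001  1.738  1.667]
[[0.18  0.018 0.635]
 [0.169 0.135 0.635]
 [0.186 0.136 0.534]
 [0.53  0.17  0.592]
 [0.53  0.17  0.36 ]]
```

View pics/w2.png

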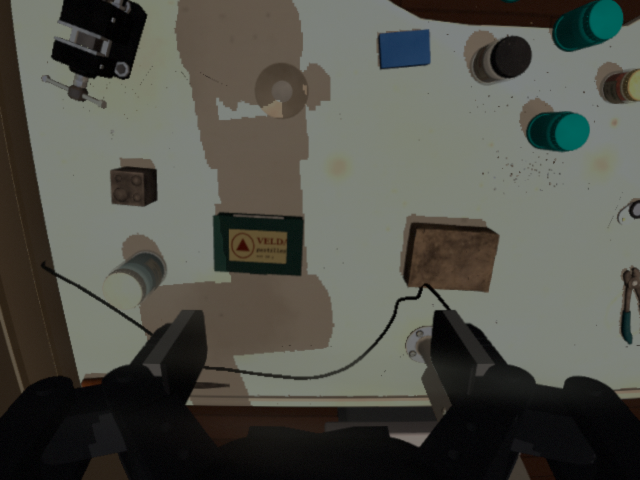

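The downward view shows tin (259,244), brick top (453,257), cube (134,186), dish (281,90) in shadow, matchbox (404,49) and black-lidded jar (503,59). One composite enlargement will let me pick corners.

Run:
```python
import cv2,numpy as np
s=cv2.imread("pics/w2.png");z=lambda x,y,w,h:cv2.resize(s[y:y+h,x:x+w],None,fx=4,fy=4,interpolation=cv2.INTER_CUBIC)
top=np.hstack([z(402,216,100,80),z(210,206,100,80)]);bot=np.hstack([z(105,160,60,68),z(374,24,62,68),z(472,24,78,68)])
cv2.imwrite("pics/c4.png",np.vstack([top,bot]))
```

```text
(no output)
```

View pics/c4.png

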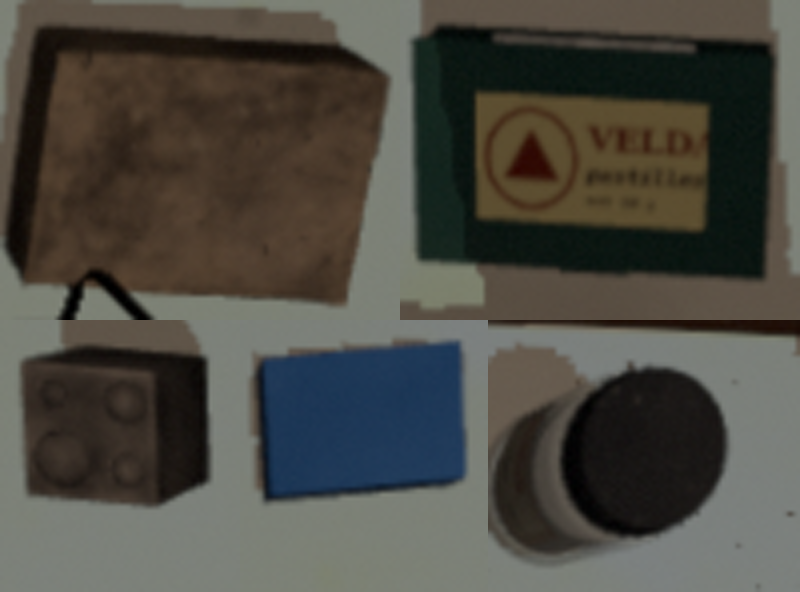

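The crop shows clean top-face corners for brick, tin, cube and matchbox, and the black lid's centre at about w2 pixel (511,57).

Run:
```python
from h import *
import json
np.set_printoptions(precision=4,suppress=True,linewidth=150)
W=json.load(open("w2.json"))
def face(n,pts,off,sub,z):
    p=(np.array(pts,float)-sub)/4+off-.4;X=plane(W,p,z)[:,:2];c=X.mean(0)
    e=[np.linalg.norm(X[i]-X[(i+1)%4]) for i in range(4)]
    a=(X[0]+X[3]-X[1]-X[2]);b=(X[0]+X[1]-X[2]-X[3])
    print(n,c,"edges",np.array(e),"row-edge heading",np.degrees(np.arctan2(a[1],a[0])),"other",np.degrees(np.arctan2(b[1],b[0])))
face("brick",[(57,50),(388,77),(346,303),(25,283)],(402,216),(0,0),.035)
face("tin",[(415,38),(770,48),(765,277),(418,260)],(210,206),(400,0),.028)
face("cube",[(22,362),(157,370),(160,505),(28,493)],(105,160),(0,320),.04)
face("mbox",[(265,362),(462,343),(466,478),(265,494)],(374,24),(240,320),.015)
print("jar",plane(W,[np.array([157,131])/4+(472-.4,24-.4)],.064)[0])
im=cv2.imread("pics/w2.png");print("dish",plane(W,[(281,91)],.012)[0])
A,B=manip.get_calibration("scene"),manip.get_calibration("side")
# brick corners scene/side from crops c1 (1.9x off 210,110), c2 (2.2x off 90,120)
p=np.array([(316,142),(386,151),(375,226),(300,212)])/1.9+(210,110);print("scene brick",plane(A,p,.035)[:,:2].mean(0),plane(A,p,.035)[:,:2].tolist())
p=np.array([(344,336),(424,316),(467,399),(385,427)])/2.2+(90,120);print("side brick",plane(B,p,.035)[:,:2].mean(0),plane(B,p,.035)[:,:2].tolist())
```

```text
brick [0.4465 0.007 ] edges [0.1016 0.0738 0.1027 0.0746] row-edge heading 85.70714490972206 other -2.8472915766735105
tin [0.464  0.2446] edges [0.1056 0.0728 0.1079 0.0707] row-edge heading 87.75671241288913 other -2.7577073888687202
cube [0.5364 0.3902] edges [0.0395 0.0391 0.0395 0.038 ] row-edge heading 85.25129568905695 other -5.6462734124176475
mbox [0.6866 0.0761] edges [0.0541 0.035  0.0561 0.0341] row-edge heading 95.69600632331971 other 3.7254038678842516
jar [ 0.6734 -0.0215  0.064 ]
dish [0.6414 0.2133 0.012 ]
scene brick [0.4453 0.0109] [[0.47833512813998613, -0.03888693897434692], [0.40423213288076154, -0.03755341211727392], [0.4116478074601967, 0.06317786066674391], [0.4869650518910523, 0.05684359532337868]]
side brick [ 0.4454 -0.0023] [[0.4135689651988066, 0.055504301608507944], [0.4865785834701422, 0.04422160325050162], [0.47700578912948066, -0.057295884512266304], [0.4045971703065305, -0.05156527256935006]]
```

Results:
- Brick centre (0.4455,0.0055), y-axis heading 85.7°, tin on the +y side.
- Targets: dish (0.4545,0.125), jar (0.537,0.119), matchbox (0.533,−0.001).

I'll check clearance to the lamp, then pick the cube.

```bash
cat >> h.py <<'E'
RAD=np.radians
YAW=RAD(-4.33);BR=np.array([.4455,.0055]);EX=np.array([np.cos(YAW),np.sin(YAW)]);EY=np.array([-EX[1],EX[0]])
LAMP=[([.308,.018,0],[.265,.0,.44]),([.265,0,.44],[.249,-.34,.65]),([.206,.052,.327],[.206,-.15,.55]),([.352,0,.1],[.41,.04,.03])]
def clear(q):
    L=links(q);n=np.linspace(0,1,40)[:,None];o=[]
    for a,b in [(L[1],L[2]),(L[2],L[3]),(L[3],L[4]-0*L[4])]:
        S=a+n*(b-a);o.append([round(float(min(np.linalg.norm(S[:,None]-(np.array(c)+n*(np.array(d)-c))[None],axis=2).ravel())),3) for c,d in LAMP])
    return o
def st(m): s=manip.sense();print(m,"t%.1f"%s['time'],"w%.4f"%s['grip_width'],"gf%.0f"%s['grip_force'],"F",np.round(s['force'],1),"p",np.round(s['position'],4));return s
def line(x,y,z,v=.15): manip.move_straight([x,y,z],max_speed=v)
E
python3 - <<'E'
from h import *
for P,a in (([*BR,.16],-94.33),([*BR,.072],-94.33),([.533,-.001,.15],-94.33),([.69,.076,.12],-85)):
    q=manip.solve_ik(P,down(RAD(a)));print(np.round(q,2),clear(q))
a=down(RAD(-94.9));x,y=.5362,.3898
manip.gripper_to(.065,60)
manip.move_ptp([x,y,.14],a)
line(x,y,.036);manip.gripper_to(0.03,60);s=st("gripped")
line(x,y,.15);st("lift")
E
```

```text
[-0.25  0.31  1.73 -0.    1.11  1.39] [[0.185, 0.185, 0.185, 0.504], [0.062, 0.062, 0.122, 0.307], [0.153, 0.187, 0.24, 0.11]]
[-0.25  0.45  1.84 -0.    0.85  1.39] [[0.141, 0.141, 0.156, 0.471], [0.052, 0.052, 0.111, 0.225], [0.144, 0.226, 0.245, 0.061]]
[-0.22  0.45  1.51 -0.    1.18  1.42] [[0.116, 0.116, 0.143, 0.445], [0.076, 0.076, 0.134, 0.331], [0.239, 0.274, 0.327, 0.174]]
[-0.06  0.74  1.04 -0.    1.36  1.42] [[0.125, 0.128, 0.173, 0.34], [0.125, 0.128, 0.173, 0.331], [0.397, 0.441, 0.485, 0.296]]
gripped t5.7 w0.0391 gf63 F [-0.5  1.   5.8] p [0.5367 0.3903 0.0374]
lift t6.7 w0.0386 gf61 F [ 1.2  0.4 -5.8] p [0.5356 0.3895 0.1485]
```

The cube is gripped (39 mm), but the fitted model puts the forearm's axis only about 5 cm from the lamp when the tool is vertical over the brick, which is too tight. Leaning the tool toward +y should clear it, so I'll search the options.

```bash
cat >> h.py <<'E'
def lean(th,axis=0,cl=YAW,sgn=1):
    """closing line along heading cl (+pi if sgn<0); hand leans by th to heading 'axis' direction"""
    l=np.array([np.cos(axis),np.sin(axis),0]);z=-np.array([0,0,1])*np.cos(th)-l*np.sin(th)
    return quat(z,sgn*np.array([np.cos(cl),np.sin(cl),0]))
E
python3 - <<'E'
from h import *
MB=BR+.088*EX
for nm,P,c0 in (("cube",[*BR,.075],YAW),("mbox",[*MB,.03],YAW)):
  for mode in ("y","x"):
    for th in (0,15,25,35):
      for sg in (1,-1):
        q=manip.solve_ik(P,lean(RAD(th),YAW+(np.pi/2 if mode=="y" else 0),YAW+(0 if mode=="y" else np.pi/2),sg))
        if q is not None: print(nm,mode,th,sg,np.round(q,2),[min(r[:3]) for r in clear(q)],clear(q)[2][3])
E
```

```text
cube y 0 1 [-0.25  0.45  1.84 -0.    0.86 -0.18] [0.143, 0.052, 0.145] 0.062
cube y 15 1 [-0.12  0.47  1.82 -0.35  0.87  0.19] [0.153, 0.087, 0.145] 0.062
cube y 25 1 [-0.03  0.51  1.81 -0.56  0.93  0.41] [0.156, 0.11, 0.145] 0.062
cube y 25 -1 [-0.03  0.51  1.81 -0.56  0.93 -2.74] [0.156, 0.11, 0.145] 0.062
cube y 35 1 [ 0.05  0.56  1.79 -0.73  1.02  0.59] [0.158, 0.13, 0.145] 0.062
cube y 35 -1 [ 0.05  0.56  1.79 -0.73  1.02 -2.55] [0.158, 0.13, 0.145] 0.062
cube x 0 1 [-0.25  0.45  1.84 -0.    0.86 -1.75] [0.143, 0.052, 0.145] 0.062
cube x 0 -1 [-0.25  0.45  1.84 -0.    0.86  1.39] [0.143, 0.052, 0.145] 0.062
cube x 15 1 [-0.23  0.53  1.68 -0.04  1.19 -1.71] [0.102, 0.063, 0.145] 0.062
cube x 15 -1 [-0.23  0.53  1.68 -0.04  1.19  1.44] [0.102, 0.063, 0.145] 0.062
cube x 25 1 [-0.22  0.6   1.59 -0.06  1.39 -1.69] [0.078, 0.067, 0.145] 0.062
cube x 25 -1 [-0.22  0.6   1.59 -0.06  1.39  1.45] [0.078, 0.067, 0.145] 0.062
cube x 35 1 [-0.21  0.68  1.5  -0.08  1.57 -1.68] [0.069, 0.069, 0.145] 0.062
cube x 35 -1 [-0.21  0.68  1.5  -0.08  1.57  1.46] [0.069, 0.069, 0.145] 0.062
mbox y 0 
[... 375 characters left out ...]
129
mbox y 35 -1 [ 0.03  0.72  1.58 -0.72  1.04 -2.6 ] [0.127, 0.127, 0.228] 0.129
mbox x 0 1 [-0.22  0.63  1.63 -0.    0.88 -1.72] [0.075, 0.066, 0.228] 0.13
mbox x 0 -1 [-0.22  0.63  1.63 -0.    0.88  1.42] [0.075, 0.066, 0.228] 0.13
mbox x 15 1 [-0.21  0.71  1.46 -0.04  1.23 -1.69] [0.072, 0.072, 0.228] 0.13
mbox x 15 -1 [-0.21  0.71  1.46 -0.04  1.23  1.45] [0.072, 0.072, 0.228] 0.13
mbox x 25 1 [-0.2   0.78  1.35 -0.05  1.45 -1.68] [0.088, 0.088, 0.228] 0.13
mbox x 25 -1 [-0.2   0.78  1.35 -0.05  1.45  1.46] [0.088, 0.088, 0.228] 0.13
mbox x 35 1 [-0.19  0.85  1.24 -0.07  1.66 -1.67] [0.108, 0.108, 0.228] 0.13
mbox x 35 -1 [-0.19  0.85  1.24 -0.07  1.66  1.47] [0.108, 0.108, 0.228] 0.13
```

A 33° lean toward +y with the fingers closing along the brick's x gives about 0.125 m axis clearance. I'll set the cube back, regrasp it leaning, and carry it over with the path checked.

```bash
cat >> h.py <<'E'
TH=RAD(33)
def L33(head): return lean(TH,head+np.pi/2,head,1)
def pathclear(P,o):
    q0=manip.sense()['q'];q1=np.array(manip.solve_ik(P,o));m=9
    for f in np.linspace(0,1,15): m=min(m,min(min(r[:3]) for r in clear(q0+f*(q1-q0))))
    z=min(links(q0+f*(q1-q0))[4][2] for f in np.linspace(0,1,15));print("path min lamp %.3f tcp z %.3f"%(m,z));return m
E
python3 - <<'E'
from h import *
x,y=.5362,.3898
line(x,y,.0365);manip.gripper_to(.07);line(x,y,.13,.25)
o=L33(RAD(-4.9))
manip.move_ptp([x,y+.02,.13],o)
line(x,y,.037);manip.gripper_to(.03,60);st("regrip")
line(x,y,.17,.2);s=st("lift")
P=[*BR,.17];o=L33(YAW)
if pathclear(P,o)>.1 and s['grip_width']>.035:
    manip.move_ptp(P,o);st("over")
im=manip.get_image("scene");a=im[:,:,::-1]
b=manip.get_image("side")[:,:,::-1];cv2.imwrite("pics/c5.png",cv2.resize(np.hstack([a[:,200:],b[:,:400]]),None,fx=.95,fy=.95))
E
```

```text
regrip t10.9 w0.0393 gf62 F [-0.9  3.6  5.8] p [0.5363 0.3903 0.0382]
lift t11.8 w0.0391 gf61 F [-0.7  0.4 -6.2] p [0.5357 0.3895 0.168 ]
path min lamp 0.129 tcp z 0.168
over t13.2 w0.0389 gf61 F [ 0.3  0.4 -5.5] p [0.4462 0.006  0.17  ]
```

View pics/c5.png

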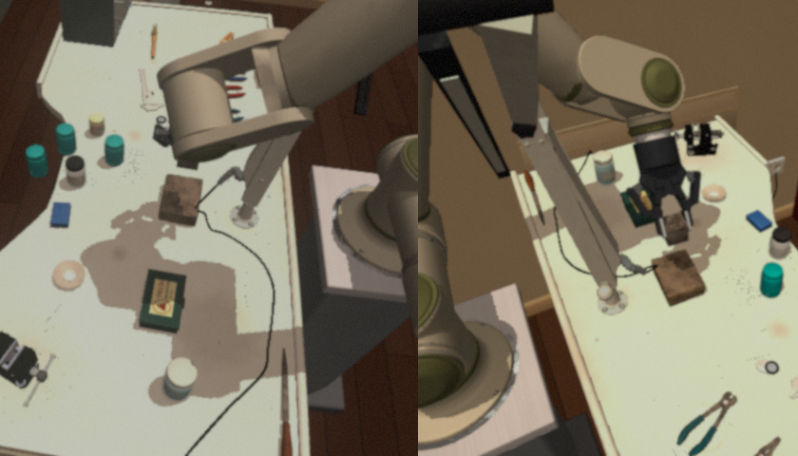

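The cube hangs squarely over the brick and the arm is well clear of the lamp. I'll place it, then fetch the matchbox.

Run:
```python
from h import *
BRx,BRy=BR
line(BRx,BRy,.085,.15);line(BRx,BRy,.0725,.04);st("down")
manip.gripper_to(.062);st("rel")
line(BRx,BRy,.16,.2)
h=RAD(4.7);o=lean(RAD(27),h+np.pi/2,h);x,y=.6866,.0761
pathclear([x,y,.12],o);manip.move_ptp([x,y,.12],o);manip.gripper_to(.058)
im=manip.get_image("side")[:,:,::-1];im2=manip.get_image("scene")[:,:,::-1]
cv2.imwrite("pics/c6.png",cv2.resize(np.hstack([im[140:340,180:480],im2[140:340,230:480]]),None,fx=1.45,fy=1.45))
line(x,y,.045);line(x,y,.035,.05);st("35")
for z in (.032,.029): line(x,y,z,.03);s=st(z)
manip.gripper_to(.02,30);s=st("grip");line(x,y,.12,.15);s=st("lift")
```

```text
down t14.5 w0.0392 gf62 F [-0.9  3.4  6.6] p [0.4458 0.0055 0.0731]
rel t14.9 w0.0621 gf0 F [ 0.4  1.1 -0.2] p [0.4456 0.0054 0.0725]
path min lamp 0.129 tcp z 0.120
35 t17.8 w0.0581 gf0 F [0.6 0.1 0.1] p [0.6865 0.0761 0.0349]
0.032 t18.0 w0.0576 gf0 F [-0.1 -0.6 -0.7] p [0.6866 0.0761 0.0319]
0.029 t18.3 w0.0579 gf0 F [ 0.4 -0.5  0.5] p [0.6865 0.0761 0.0288]
grip t18.6 w0.0351 gf31 F [0.5 0.7 1. ] p [0.6867 0.0762 0.0293]
lift t19.3 w0.0353 gf31 F [ 0.6  0.6 -1.6] p [0.6861 0.076  0.1189]
```

View pics/c6.png

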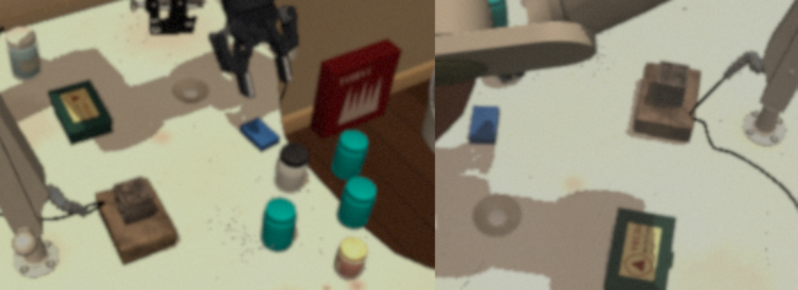

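The cube stands centred on the brick in both views, and the matchbox is held (35 mm). Next I'll place the matchbox and fetch the dish.

Run:
```python
from h import *
MB=BR+.088*EX;D=BR+.12*EY;print(MB,D)
o=lean(RAD(27),YAW+np.pi/2,YAW)
m=pathclear([*MB,.13],o);assert m>.1
manip.move_ptp([*MB,.13],o)
line(*MB,.04);line(*MB,.0295,.04);st("mb down")
manip.gripper_to(.048);st("rel");line(*MB,.14,.2)
o=down(YAW);x,y=.642,.2135
q=manip.solve_ik([*D,.03],o);print(np.round(q,2),clear(q))
pathclear([x,y,.1],o);manip.move_ptp([x,y,.1],o);manip.gripper_to(.08)
im=manip.get_image("scene")[:,:,::-1];cv2.imwrite("pics/s7.png",im)
line(x,y,.04);line(x,y,.03,.05);st("30")
line(x,y,.0265,.03);s=st("26")
manip.gripper_to(.04,25);s=st("grip")
line(x,y,.1,.12);st("lift")
```

```text
[ 0.53324882 -0.00114407] [0.4545601  0.12515749]
path min lamp 0.117 tcp z 0.119
mb down t21.2 w0.0348 gf31 F [-0.1  0.2 -1. ] p [ 0.5332 -0.0011  0.0295]
rel t21.5 w0.0479 gf0 F [-0.9  0.3 -0.2] p [ 0.5333 -0.0012  0.0296]
[ 0.02  0.56  1.81 -0.    0.77  0.09] [[0.152, 0.152, 0.176, 0.454], [0.123, 0.123, 0.148, 0.229], [0.184, 0.288, 0.267, 0.096]]
path min lamp 0.117 tcp z 0.100
30 t24.6 w0.0801 gf0 F [ 0.  -0.4  0.7] p [0.6419 0.2135 0.03  ]
26 t24.8 w0.0805 gf0 F [-0.6 -0.3  1.1] p [0.6419 0.2135 0.0264]
grip t25.2 w0.0571 gf26 F [-1.7 -1.1  6.1] p [0.6421 0.2135 0.0272]
lift t25.9 w0.0569 gf27 F [-0.2 -0.4 -1.3] p [0.6416 0.2134 0.0991]
```

Run:
```python
from h import *
D=BR+.12*EY;o=down(YAW)
pathclear([*D,.12],o);manip.move_ptp([*D,.12],o)
line(*D,.04);line(*D,.0275,.03);st("dish down")
manip.gripper_to(.08);st("rel");line(*D,.16,.25)
x,y=.673,-.0215
for th in (0,10,15,20):
    for mode in (0,1):
        oo=lean(RAD(th),RAD(85),RAD(-5)+(RAD(-90) if mode else 0)) if not mode else down(RAD(-94.33))
        for P in ([x,y,.16],[x,y,.05]):
            q=manip.solve_ik(P,oo)
            if q is not None and not(mode and th): print(th,mode,P[2],np.round(q,2),[min(r[:3]) for r in clear(q)])
im=manip.get_image("scene")[:,:,::-1];im2=manip.get_image("side")[:,:,::-1]
cv2.imwrite("pics/c8.png",cv2.resize(np.hstack([im[100:360,200:430],im2[140:400,200:460]]),None,fx=1.6,fy=1.6))
```

```text
path min lamp 0.125 tcp z 0.099
dish down t28.0 w0.0576 gf27 F [ 1.1  0.8 -0.2] p [0.4546 0.1251 0.0274]
rel t28.4 w0.0795 gf0 F [0.1 0.  0.8] p [0.4546 0.1251 0.0276]
0 0 0.16 [-0.21  0.67  1.06 -0.    1.41 -0.12] [0.086, 0.086, 0.38]
0 0 0.05 [-0.21  0.78  1.18 -0.    1.18 -0.12] [0.098, 0.098, 0.37]
0 1 0.16 [-0.21  0.67  1.06 -0.    1.41  1.44] [0.086, 0.086, 0.38]
0 1 0.05 [-0.21  0.78  1.18 -0.    1.18  1.44] [0.098, 0.098, 0.37]
10 0 0.16 [-0.15  0.68  1.06 -0.18  1.4  -0.03] [0.098, 0.098, 0.38]
10 0 0.05 [-0.15  0.79  1.17 -0.19  1.18  0.01] [0.109, 0.109, 0.37]
15 0 0.16 [-0.12  0.69  1.05 -0.27  1.4   0.02] [0.105, 0.105, 0.38]
15 0 0.05 [-0.12  0.8   1.17 -0.28  1.18  0.08] [0.116, 0.116, 0.37]
20 0 0.16 [-0.09  0.7   1.05 -0.35  1.4   0.06] [0.113, 0.113, 0.38]
20 0 0.05 [-0.09  0.81  1.16 -0.38  1.2   0.14] [0.123, 0.123, 0.37]
```

View pics/c8.png

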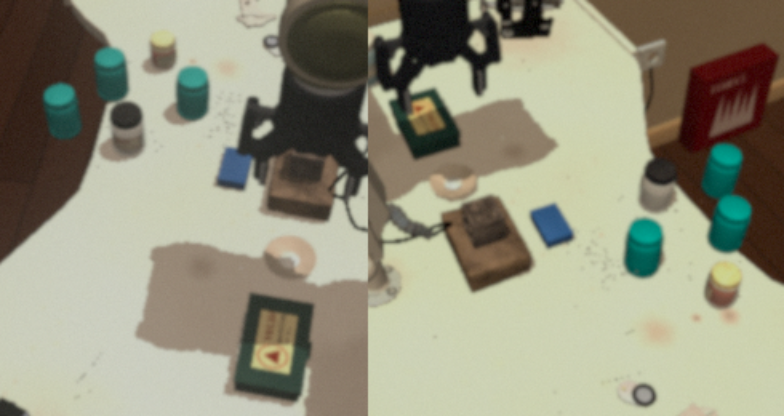

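Matchbox sits behind the brick and the dish lies between brick and tin. Now the jar, with a 20° lean for lamp clearance.

Run:
```python
from h import *
J=BR+.12*EY+.0825*EX;x,y=.673,-.0215
o=lean(RAD(20),YAW+np.pi/2,YAW)
assert pathclear([x,y,.16],o)>.1
manip.move_ptp([x,y,.16],o);manip.gripper_to(.064)
line(x,y,.08);line(x,y,.046,.08);s=st("down")
manip.gripper_to(.03,35);st("grip");line(x,y,.17,.15);s=st("lift")
assert s['grip_width']>.038
assert pathclear([*J,.17],o)>.1
manip.move_ptp([*J,.17],o)
line(*J,.06);line(*J,.0465,.04);st("jar down")
manip.gripper_to(.055);st("rel");line(*J,.16,.2)
manip.move_ptp([.53,.22,.36],down(-np.pi/2));st("end")
import json
c=manip.get_calibration("wrist");im=manip.get_image("wrist");json.dump({k:np.array(v).tolist() for k,v in c.items()},open("w3.json","w"))
cv2.imwrite("pics/w3.png",im[:,:,::-1])
```

```text
path min lamp 0.106 tcp z 0.158
down t31.8 w0.0638 gf0 F [-0.   0.2  0.2] p [ 0.673  -0.0215  0.0457]
grip t32.1 w0.0420 gf36 F [-0.1 -0.1  3.5] p [ 0.6734 -0.0215  0.0468]
lift t33.1 w0.0420 gf36 F [-0.5  1.  -1.4] p [ 0.6725 -0.0215  0.1687]
path min lamp 0.112 tcp z 0.169
jar down t35.2 w0.0418 gf36 F [-0.7  0.6  4.7] p [0.5369 0.119  0.0467]
rel t35.5 w0.0549 gf0 F [-0.5 -0.1 -0.5] p [0.5368 0.1189 0.0463]
end t37.5 w0.0555 gf0 F [ 1.   0.3 -0.4] p [0.53   0.2198 0.3587]
```

View pics/w3.png

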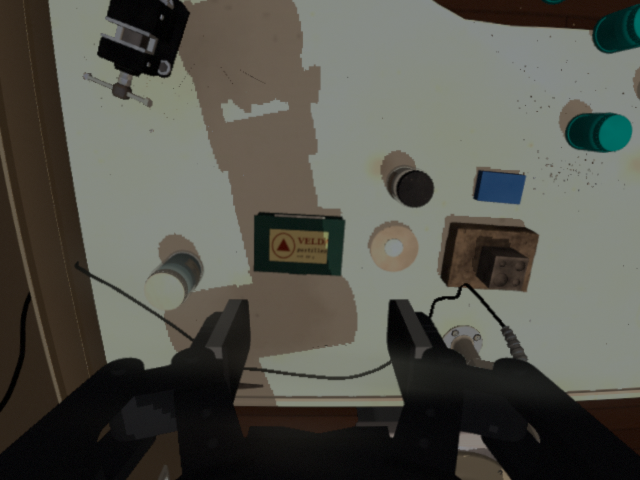

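All four items are at their targets: dish (394,247), lid (412,187), matchbox (500,187) and cube (502,267) on the brick. I'll check the numbers in the brick frame.

Run:
```python
from h import *
import json
W=json.load(open("w3.json"))
def f(n,p,z):
    X=plane(W,p,z)[:,:2].mean(0);d=X-BR;print(n,np.round(X,4),"brick frame",np.round([d@EX,d@EY],4))
f("brick",[(452,223),(537,231),(528,291),(443,286)],.035)
f("tin",[(255,212),(344,216),(342,275),(254,270)],.028)
f("dish",[(394,246.5)],.011);f("jar",[(412.5,187.5)],.064)
f("mbox",[(479,171),(524,173),(522,203),(476,200)],.015)
f("cube",[(489,246),(527,251),(525,289),(487,284)],.075)
s=cv2.imread("pics/w3.png");cv2.imwrite("pics/c9.png",cv2.resize(s[155:300,365:545],None,fx=4.2,fy=4.1,interpolation=cv2.INTER_CUBIC))
```

```text
brick [0.4492 0.0105] brick frame [0.0033 0.0052]
tin [0.4656 0.2441] brick frame [0.002  0.2394]
dish [0.457  0.1253] brick frame [0.0024 0.1203]
jar [0.5398 0.12  ] brick frame [0.0854 0.1213]
mbox [5.338e-01 5.000e-04] brick frame [0.0884 0.0017]
cube [0.4522 0.0089] brick frame [0.0064 0.0039]
```

View pics/c9.png

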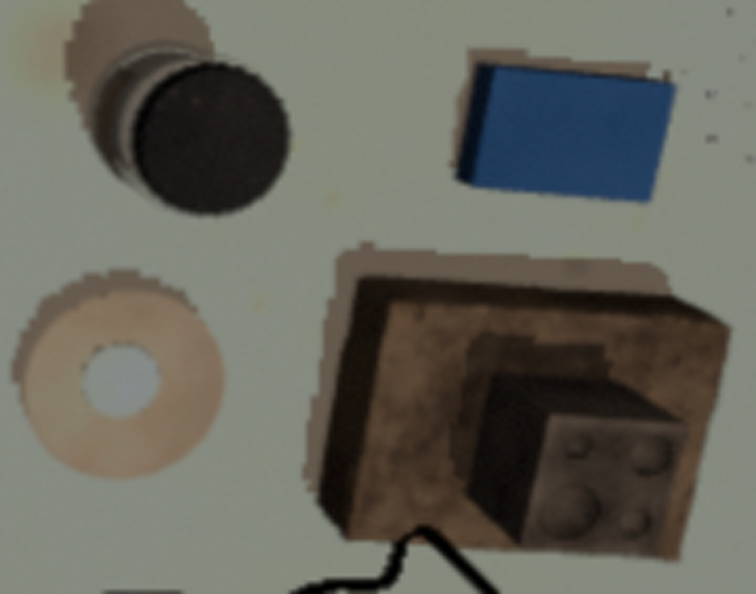

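Run:
```python
from h import *
import json
W=json.load(open("w3.json"))
for n,p,z in (("brick",[(388,300),(730,325),(680,560),(348,540)],.035),("cube",[(548,413),(683,422),(663,553),(522,545)],.075),("mbox",[(493,66),(675,84),(652,200),(472,186)],.015)):
    X=plane(W,np.array(p)/[4.2,4.1]+(365-.4,155-.4),z)[:,:2];d=X.mean(0)-BR;a=(X[0]+X[3]-X[1]-X[2]);print(n,np.round([d@EX,d@EY],4),np.degrees(np.arctan2(a[1],a[0])))
```

```text
brick [0.001  0.0019] 85.88336968599926
cube [0.0008 0.001 ] 85.9978084549213
mbox [0.0879 0.0006] 85.6403593002991
```

All placements are within about 3 mm, so I'm handing the job in.

```bash
python3 -c "
from bench import manip
print(manip.sign_off(), manip.sense()['time'])"
```

```text
the job is handed in; nothing more can be done
the job is handed in; nothing more can be done
```

The bench is laid out and the job is handed in. By my last camera check (about 37 s on the clock), the cube, dish, black-lidded jar and matchbox were each within about 3 mm of target; the blue and red jars were not touched, and no verdict came back.

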